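Shift the planer's feed gearbox to its other notch

ROBOT

A 6-joint arm with a two-finger parallel gripper is mounted at the origin on the work surface. World frame = base frame: x ahead of the robot, y to its left, z up, the work surface at z = 0. Lengths are in m, angles in rad, forces in N, time in s.
With the tool pointing down it reaches from about 0.325 to 0.9 m from the base axis. Payload 3.5 kg.
Tool frame: the origin (TCP) lies at the very end of the fingers, on their centre line; the grasp point (between the pads) lies 19 mm behind it; z points along the fingers, x is the direction in which the jaws open and shut, and the axes are right-handed (so a half turn about z gives the same grasp; the last joint's range is limited). The gripper opens to 85 mm and grips with 20 to 120 N. Pads are 22 mm wide; open, the fingers measure 114 mm over their backs; the gripper's body (76 mm by 85 mm) begins 54 mm behind the grasp point. The pads swing forward as they close: fully open they stand 13 mm farther back than shut.
Start: joints at [1.028, 0.276, -0.026, 1.268, 0, 1.467], TCP at [0.266, 0.566, 0.191] pointing down, gripper open.
Joint ranges: [-3.12, 3.12], [-0.85, 1.88], [-1.08, 1.24], [-1.95, 2.15], [-1.57, 1.53], [-3.14, 3.14]. Speed limits (rad/s): [2.57, 2.57, 3.14, 3.14, 3.14, 3.14].

INTERFACE

Orientations are given as a rotation vector (axis times angle).
In Python, from cell import env, vision gives the robot as it stands. The module is installed in compiled form; this text tells all that it offers.
- The arm moves only by the shell command python3 -m jog 'ROWS' [FORCE]. ROWS is JSON, a list of rows, each an object of numbers: "rx", "ry", "rz": the turn, a rotation vector about the tool's x, y, z in degrees; "x", "y", "z": the shift along the tool's x, y, z in m; "jaw": the closure, from 0 (fully open) to 1 (shut). A call has exactly 8 rows; each row shifts and turns the commanded pose from where the row before left it, along the tool's axes as they then stand; what a row does not reach is not made up. A row lasts 1/8 s, in which the tool goes at most 62.5 mm and 10.7 degrees, less where a joint would pass 70% of its speed; a pose out of reach is approached as far as the arm can. A call is refused whole if a number of a shift passes 0.0625 or a number of a turn 10.7, either way. A call with a gripper value outside its range is refused whole. The fingers move at their own pace and stop on an object; FORCE is the grip in N (left out, the last holds). Time passes only in rows, so rows that do not move let the fingers close, or fill a call up. It gives the time, the measured TCP pose, the force and the opening at its end, in the units of the state.
- env.sense(): the state, without advancing time (a new reading comes with each control period).
- vision.get_image(name): name is "scene" or "side" or "wrist"; returns the picture (400x640x3 uint8, red, green, blue); there is no depth.
- vision.calibration(name): a dict with "fovy" (degrees; the focal length in pixels is half the picture's height over the tangent of half this angle, whatever the lens; pixels are square), "cx", "cy" (the principal point, pixels), "R" (3x3) and "t" (3): a world point X has camera coordinates R X + t. Camera axes: x right, y down, z forward; pixel columns grow to the right and rows downward; lengths in m; the calibration is good to about 2 mm. The wrist camera is an equidistant fisheye: a pixel r from the principal point sees the ray r / f radians off the axis. A picture is of the moment at which its call begins: read the wrist's pose just before it. calibration takes no time and is no camera call; for the wrist camera it gives the pose at the moment of the call.
- env.job_done(): hands the job in, once; it reports no verdict.
The state is a dict: "time": time; "qpos": joint angles; "qvel": joint speeds; "joint_efforts": joint torques, N m; "tcp_pos": TCP position; "tcp_rot": TCP orientation; "force": force on the tool from outside, world axes, zero at the start; "ft_torque": the same for the moment, N m; "opening": finger opening in m.
Only numpy, scipy, OpenCV 4.12 (cv2) and the standard library are available. Lean on these libraries where they do the work, as an engineer would, in place of code of your own. Each camera call takes 0.05 s, during which the arm holds its last target. There are 200 camera calls.

TASK

On the bench is the small planer's feed gearbox. Change its speed: pull the spring-loaded pointer knob up out of its notch, turn it across to the other notch, the one on the pulley side, let it drop fully home there and let go. Leave the round dial at the other end of the gearbox as it is set.

Things in the scene. Friction and masses are not known exactly. Their poses are not given: they have to be found in the camera images.
- selector_grip (a point): Point on the upright turning axis of the black pointer knob, 15 mm below its top; rides with it; 122 mm above the bench when home. Knob: flat-sided bar 50 long, 16 wide, 42 tall (95 to 137 above the bench when home), from 28 mm behind the axis to 22 ahead. A low 12 wide nose, top 26 mm below the bar's, points out to 46 mm ahead. Frame x: along the bar to the nose; z: up.
- selector (a joint): Turn of the pointer knob, rad, anticlockwise from above. 0: pointer square to the gearbox's long side, away from the robot, over the land between two notches in a 12 mm high steel ring on the gearbox top, 28 to 42 mm from the axis. Start notch about -0.52, wanted notch (pulley side) about +0.52; play in a notch 0.13 either way; stops at -0.66 and +0.66. Knob turns freely once lifted.
- selector_lift (a joint): How far the pointer knob is pulled straight up against its spring, m: 0 = home in a notch; its tongue clears the land between the notches above 0.009; stop at 0.018. Lifting takes about 4 N at first, 8 N at the top. Let go over a notch it springs home; over the land it stays 9 mm up, not home.
- dial_mark (a point): White mark on top of a plain round black dial (42 mm across, 26 high), 12 mm off its axis: a bystander. Gearbox: grey box bolted to the bench, top 150 x 250 mm, 80 mm above the bench, with a 72 mm aluminium pulley at one short end. The pointer knob stands 55 mm from its middle towards the pulley, the dial 75 mm from its middle at the other end.

How it is judged:
By the outcome, as a careful person would: the job done as asked, in the order asked, and still so for the second after the job is handed in, with the robot touching nothing.
It also fails if it takes over 32 s, if anything falls off the work surface, if the arm or the gripper's body presses on something with over 40 N, if the wrist force passes 120 N, or if a joint passes its speed limit or range.

## Working session

There is one attempt and no reset: what is moved stays moved. The work goes in short steps, Python scripts to look and compute and a shell command to move; the robot and the scene stay as the last step left them, time stands still between calls to the robot, and variables do not carry over. Pictures are saved under pics/ and viewed, about 8 in all and at most 12, crops included, and the job is handed in when it is done.

```bash
mkdir -p pics
python3 - <<'E'
from cell import env, vision
import cv2, numpy as np
s=env.sense(); print({k:np.round(v,3).tolist() for k,v in s.items()})
ims=[]
for n in ("scene","side"):
    im=vision.get_image(n); cv2.imwrite(f"pics/{n}0.png",im[...,::-1]); c=vision.calibration(n); print(n,c)
E
```

```text
{'time': 0.0, 'qpos': [1.028, 0.277, -0.028, 1.268, -0.0, 1.467], 'qvel': [-0.0, 0.001, 0.002, -0.001, -0.0, -0.0], 'joint_efforts': [0.001, -44.55, 29.521, 0.016, -0.0, 0.0], 'tcp_pos': [0.266, 0.565, 0.19], 'tcp_rot': [2.652, 1.683, -0.003], 'force': [0.512, -0.265, -1.016], 'ft_torque': [-0.002, -0.022, -0.032], 'opening': 0.085}
scene {'fovy': 51.41899541494742, 'cx': 322.67623007603527, 'cy': 195.67838645316968, 'R': array([[ 3.28938879e-01,  9.44350900e-01, -7.69305119e-04],
       [ 8.02421826e-01, -2.79931095e-01, -5.27027319e-01],
       [-4.97914076e-01,  1.72742469e-01, -8.49847994e-01]]), 't': array([-0.17410602, -0.39218686,  1.0609089 ])}
side {'fovy': 42.51482872672876, 'cx': 326.9943992464702, 'cy': 204.4232263708673, 'R': array([[-0.91281164, -0.40803601, -0.01677851],
       [-0.2299004 ,  0.54739539, -0.80467639],
       [ 0.33752143, -0.73066059, -0.59347652]]), 't': array([0.55344745, 0.22311264, 0.64036349])}
```

View pics/scene0.png

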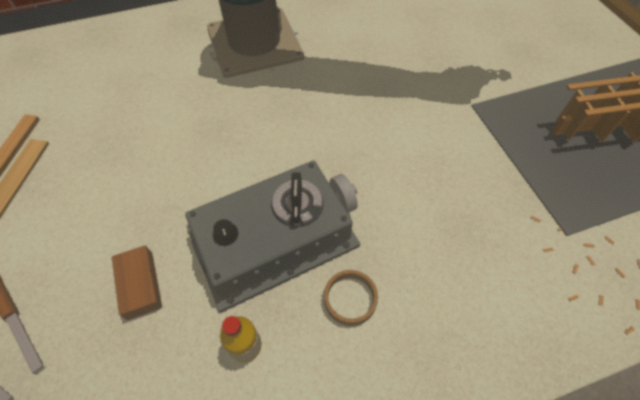

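View pics/side0.png

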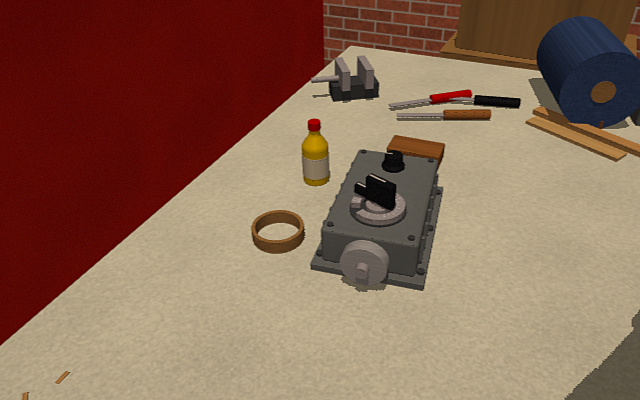

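```bash
cat > h.py <<'E'
import numpy as np, cv2
from cell import env, vision
def proj(c,X):
    p=c["R"]@np.asarray(X)+c["t"]; f=200/np.tan(np.radians(c["fovy"]/2))
    return f*p[0]/p[2]+c["cx"], f*p[1]/p[2]+c["cy"]
def cast(c,uv,z,fish=False):
    f=200/np.tan(np.radians(c["fovy"]/2)); a=np.array([uv[0]-c["cx"],uv[1]-c["cy"]])/f
    if fish:
        r=np.hypot(*a)+1e-12; d=np.r_[a/r*np.sin(r),np.cos(r)]
    else: d=np.r_[a,1]
    o=-c["R"].T@c["t"]; d=c["R"].T@d
    return (o+d*(z-o[2])/d[2])[:2]
E
python3 - <<'E'
from h import *
a=cv2.imread("pics/scene0.png")[150:310,175:375]; b=cv2.imread("pics/side0.png")[140:300,300:460]
cv2.imwrite("pics/crop0.png",np.hstack([cv2.resize(a,None,fx=2.2,fy=2.2,interpolation=3),cv2.resize(b,None,fx=2.2,fy=2.2,interpolation=3)]))
c=vision.calibration("scene");print(proj(c,[.266,.566,.19]),proj(c,[0,0,0]))
c=vision.calibration("side");print(proj(c,[.266,.566,.19]))
w=vision.get_image("wrist");cv2.imwrite("pics/w0.png",w[...,::-1])
E
```

```text
(np.float64(537.7537544981724), np.float64(-14.389373248584775)) (np.float64(254.50597153885764), np.float64(42.11976725654117))
(np.float64(519.9519413979124), np.float64(1008.7481056982089))
```

View pics/crop0.png

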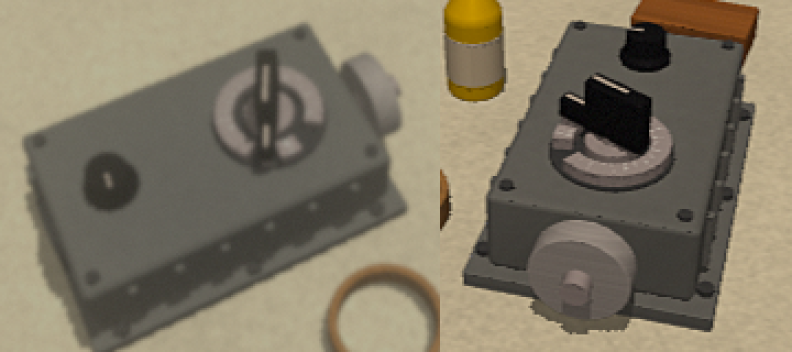

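Run:
```python
from h import *
c=vision.calibration("scene"); s=vision.calibration("side")
A=np.array([cast(c,((u/2.2)+175,(v/2.2)+150),.082) for u,v in [(40,141),(303,33),(371,150),(92,277)]])
B=np.array([cast(s,((u-440)/2.2+300,v/2.2+140),.082) for u,v in [(728,45),(685,215),(505,185),(580,25)]])
print(A,B,sep="\n")
for P in (A,B):
    m=P.mean(0); l=(P[1]-P[0]+P[2]-P[3]); l/=np.hypot(*l); print("mid",m,"knob",m+.055*l,"dial",m-.075*l,"pulley dir deg",np.degrees(np.arctan2(l[1],l[0])))
for n,p,z in [("bar white",(266,64),.137),("",(264,92),.137),("nose",(265,137),.111)]: print(n,cast(c,(p[0]/2.2+175,p[1]/2.2+150),z))
```

```text
[[ 5.03684464e-01 -2.22734058e-01]
 [ 4.73211920e-01  4.36577530e-04]
 [ 5.94776644e-01  1.45316889e-02]
 [ 6.25355034e-01 -2.07195042e-01]]
[[ 0.49956014 -0.22129219]
 [ 0.47012847 -0.00073361]
 [ 0.59315759  0.01656959]
 [ 0.62220434 -0.20514796]]
mid [ 0.54925702 -0.10374021] knob [ 0.54177973 -0.04925085] dial [ 0.55945332 -0.17804388] pulley dir deg 97.81359853199963
mid [ 0.54626264 -0.10265104] knob [ 0.5390532 -0.0481256] dial [ 0.55609368 -0.17700392] pulley dir deg 97.53204373609633
bar white [ 0.52926318 -0.0458021 ]
 [ 0.55210752 -0.05441162]
nose [ 0.57346765 -0.0618146 ]
```

View pics/w0.png

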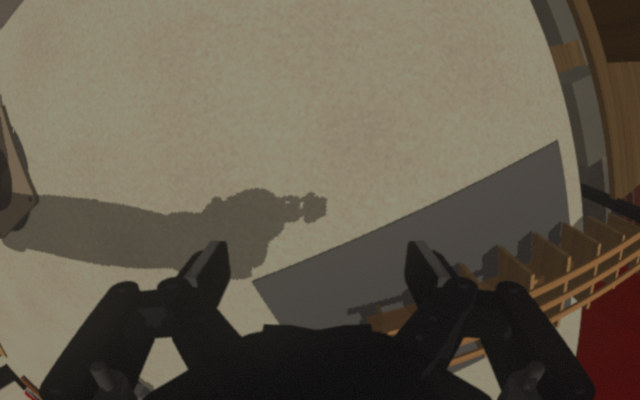

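```bash
python3 -m jog '[{"x":-0.0293,"y":0.034,"z":-0.004},{"x":-0.0293,"y":0.034,"z":-0.004},{"x":-0.0293,"y":0.034,"z":-0.004},{"x":-0.0293,"y":0.034,"z":-0.004},{"x":-0.0293,"y":0.034,"z":-0.004},{"x":-0.0293,"y":0.034,"z":-0.004},{"x":-0.0293,"y":0.034,"z":-0.004},{"x":-0.0293,"y":0.034,"z":-0.004}]'
python3 -m jog '[{"x":-0.0293,"y":0.034},{"x":-0.0293,"y":0.034},{"x":-0.0293,"y":0.034},{"x":-0.0293,"y":0.034},{"x":-0.0293,"y":0.034},{"x":-0.0293,"y":0.034},{"x":-0.0293,"y":0.034},{}]'
python3 - <<'E'
from h import *
s=env.sense();c=vision.calibration("wrist");w=vision.get_image("wrist");cv2.imwrite("pics/w1.png",w[...,::-1])
import json;json.dump({k:np.asarray(v).tolist() for k,v in c.items()},open("w1.json","w"))
print(s["time"],s["tcp_pos"],s["tcp_rot"],s["qpos"],s["opening"],c)
E
```

```text
0.15 [0.2657556  0.564957   0.19051385] [ 2.65184113e+00  1.68300681e+00 -2.39332972e-03] [ 1.02761893e+00  2.76982746e-01 -2.75394958e-02  1.26798069e+00
 -8.05592254e-06  1.46738962e+00] 0.08551046896486221 {'fovy': 65.70646984690485, 'cx': 316.95345977646366, 'cy': 193.35172192092224, 'R': array([[ 0.42490676,  0.90523175, -0.00311742],
       [ 0.87154942, -0.40816102,  0.27167296],
       [ 0.24465458, -0.11815266, -0.96238458]]), 't': array([-0.62423587, -0.03641069,  0.37926291])}schema error: expected keys rx, ry, rz, x, y, z, jaw
schema error: expected keys rx, ry, rz, x, y, z, jaw
```

View pics/w1.png

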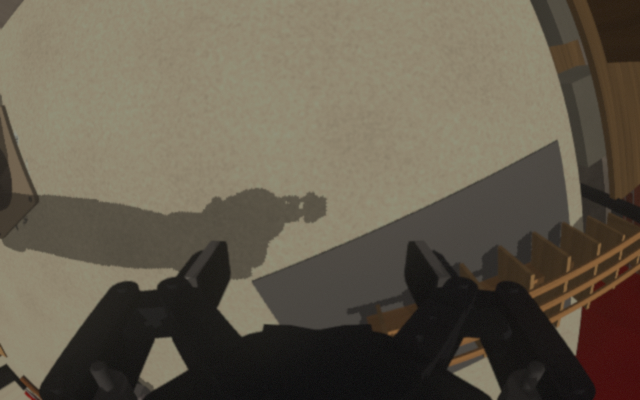

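Every row needs all seven keys, so both moves were refused and the arm hasn't moved. I'll resend them in full.

```bash
python3 -m jog '[{"rx":0,"ry":0,"rz":0,"x":-0.0293,"y":0.034,"z":-0.004,"jaw":0},{"rx":0,"ry":0,"rz":0,"x":-0.0293,"y":0.034,"z":-0.004,"jaw":0},{"rx":0,"ry":0,"rz":0,"x":-0.0293,"y":0.034,"z":-0.004,"jaw":0},{"rx":0,"ry":0,"rz":0,"x":-0.0293,"y":0.034,"z":-0.004,"jaw":0},{"rx":0,"ry":0,"rz":0,"x":-0.0293,"y":0.034,"z":-0.004,"jaw":0},{"rx":0,"ry":0,"rz":0,"x":-0.0293,"y":0.034,"z":-0.004,"jaw":0},{"rx":0,"ry":0,"rz":0,"x":-0.0293,"y":0.034,"z":-0.004,"jaw":0},{"rx":0,"ry":0,"rz":0,"x":-0.0293,"y":0.034,"z":-0.004,"jaw":0}]' &&
python3 -m jog '[{"rx":0,"ry":0,"rz":0,"x":-0.0293,"y":0.034,"z":0,"jaw":0},{"rx":0,"ry":0,"rz":0,"x":-0.0293,"y":0.034,"z":0,"jaw":0},{"rx":0,"ry":0,"rz":0,"x":-0.0293,"y":0.034,"z":0,"jaw":0},{"rx":0,"ry":0,"rz":0,"x":-0.0293,"y":0.034,"z":0,"jaw":0},{"rx":0,"ry":0,"rz":0,"x":-0.0293,"y":0.034,"z":0,"jaw":0},{"rx":0,"ry":0,"rz":0,"x":-0.0293,"y":0.034,"z":0,"jaw":0},{"rx":0,"ry":0,"rz":0,"x":-0.0293,"y":0.034,"z":0,"jaw":0},{"rx":0,"ry":0,"rz":0,"x":0,"y":0,"z":0,"jaw":0}]'
python3 - <<'E'
from h import *
s=env.sense();c=vision.calibration("wrist");w=vision.get_image("wrist");cv2.imwrite("pics/w2.png",w[...,::-1])
import json;json.dump({k:np.asarray(v).tolist() for k,v in c.items()},open("w2.json","w"))
print(s["time"],s["tcp_pos"],s["tcp_rot"],s["qpos"],s["opening"],s["force"])
E
```

```text
time: 1.2
tcp_pos: [0.4127, 0.2362, 0.2235]
tcp_rot: [2.652, 1.683, 0.0]
force: [1.0, 0.2, -0.3]
opening: 0.0853
time: 2.2
tcp_pos: [0.5414, -0.0518, 0.223]
tcp_rot: [2.655, 1.678, -0.0]
force: [0.1, 0.4, -0.7]
opening: 0.0854
2.2 [ 0.54142192 -0.05177402  0.22299234] [ 2.65545729e+00  1.67804961e+00 -2.77933480e-04] [-2.13969551e-01  1.17234086e-01 -1.54903377e-01  1.29852812e+00
 -3.85070251e-04  2.29699680e-01] 0.08536558429065762 [ 0.06850657  0.42368696 -0.66928506]
```

View pics/w2.png

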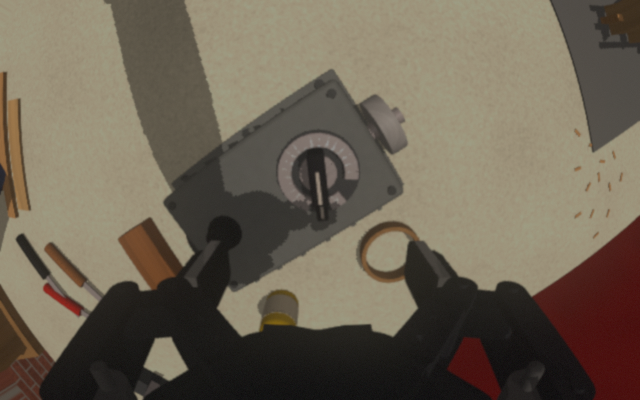

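Run:
```python
from h import *
import json
c={k:np.asarray(v) for k,v in json.load(open("w2.json")).items()}
for n,p,z in [("ring",(318,171),.092),("ringL",(277,171),.092),("ringR",(359,171),.092),("ringT",(318,131),.092),("barback",(316,150),.137),("white",(318,172),.137),("white",(321,190),.137),("nose",(322,210),.111)]:
    print(n,cast(c,p,z,True))
P=np.array([cast(c,p,.082,True) for p in [(171,202),(332,94),(392,190),(237,283)]]);print(P)
im=cv2.imread("pics/w2.png")[110:240,250:400];cv2.imwrite("pics/c2.png",cv2.resize(im,None,fx=4.5,fy=4.5,interpolation=2))
```

```text
ring [ 0.53843915 -0.04885642]
ringL [ 0.52009786 -0.08726666]
ringR [ 0.55653769 -0.01031124]
ringT [ 0.50108241 -0.03117192]
barback [ 0.51233309 -0.03850906]
white [ 0.53083706 -0.04533791]
white [ 0.54691013 -0.04996223]
nose [ 0.57267252 -0.06063953]
[[ 0.49779424 -0.22220326]
 [ 0.47289032 -0.00186862]
 [ 0.5941525   0.0151314 ]
 [ 0.62472512 -0.20173777]]
```

View pics/c2.png

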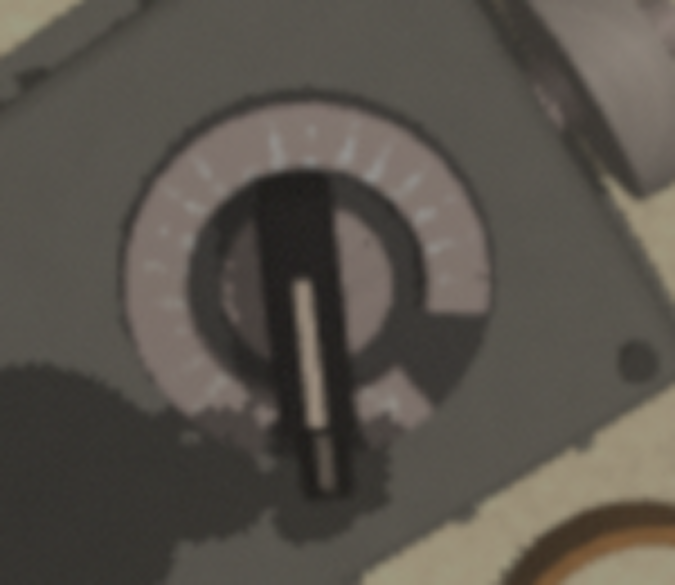

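```bash
python3 -m jog '[{"rx":0,"ry":0,"rz":-5,"x":0.002,"y":-0.0036,"z":0.01,"jaw":0},{"rx":0,"ry":0,"rz":0,"x":0,"y":0,"z":0.024,"jaw":0},{"rx":0,"ry":0,"rz":0,"x":0,"y":0,"z":0.024,"jaw":0},{"rx":0,"ry":0,"rz":0,"x":0,"y":0,"z":0.024,"jaw":0},{"rx":0,"ry":0,"rz":0,"x":0,"y":0,"z":0.021,"jaw":0},{"rx":0,"ry":0,"rz":0,"x":0,"y":0,"z":0.015,"jaw":0},{"rx":0,"ry":0,"rz":0,"x":0,"y":0,"z":0,"jaw":0},{"rx":0,"ry":0,"rz":0,"x":0,"y":0,"z":0,"jaw":0}]' 
python3 -m jog '[{"rx":0,"ry":0,"rz":0,"x":0,"y":0,"z":0,"jaw":0.4},{"rx":0,"ry":0,"rz":0,"x":0,"y":0,"z":0,"jaw":0.6},{"rx":0,"ry":0,"rz":0,"x":0,"y":0,"z":0,"jaw":0.7},{"rx":0,"ry":0,"rz":0,"x":0,"y":0,"z":0,"jaw":0.8},{"rx":0,"ry":0,"rz":0,"x":0,"y":0,"z":0,"jaw":0.9},{"rx":0,"ry":0,"rz":0,"x":0,"y":0,"z":0,"jaw":1},{"rx":0,"ry":0,"rz":0,"x":0,"y":0,"z":0,"jaw":1},{"rx":0,"ry":0,"rz":0,"x":0,"y":0,"z":0,"jaw":1}]' 40
python3 -c "
from h import *
s=env.sense();print(s['force'],s['ft_torque'],s['qpos'])"
```

```text
time: 3.25
tcp_pos: [0.5386, -0.0458, 0.1062]
tcp_rot: [2.576, 1.797, 0.001]
force: [-0.1, -1.2, 0.4]
opening: 0.0853
time: 4.25
tcp_pos: [0.538, -0.046, 0.1054]
tcp_rot: [-2.577, -1.797, 0.0]
force: [-0.4, -0.7, -0.5]
opening: -0.0
[-0.44064077 -0.72569625 -0.52656321] [ 0.02143497  0.01833439 -0.02296305] [-2.04936618e-01  1.88753021e-01 -3.27753345e-01  1.05434947e+00
 -2.08620531e-05  1.47587480e-01]
```

Run:
```python
from h import *
s=env.sense();c=vision.calibration("wrist");w=vision.get_image("wrist");v=vision.get_image("side")
a=w[100:380,180:480];b=v[130:250,290:450]
o=np.hstack([cv2.resize(a,(450,420)),cv2.resize(b,(350,262))[:0].reshape(0,350,3) if 0 else np.vstack([cv2.resize(b,(350,262)),np.zeros((158,350,3),np.uint8)])])
cv2.imwrite("pics/c3.png",o[...,::-1])
```

```text
(no output)
```

View pics/c3.png

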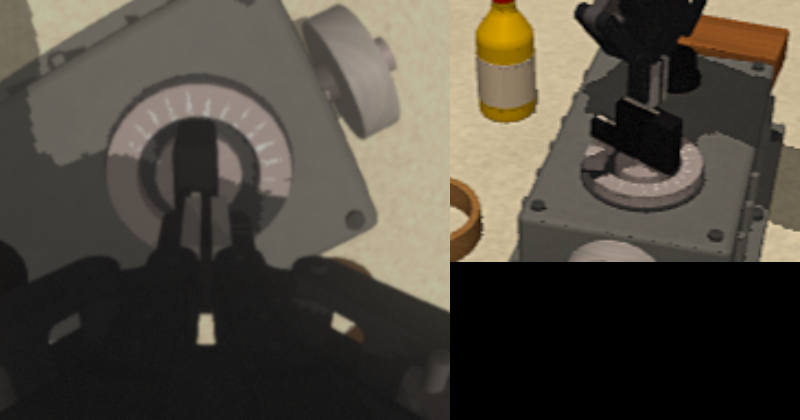

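The wrist and side views show the bar between the pads, with a gap about as wide as the bar. The opening reading of 0 disagrees with that. A lift will settle it: the spring should show as 4–8 N of downward force.

```bash
python3 -m jog '[{"rx":0,"ry":0,"rz":0,"x":0,"y":0,"z":-0.003,"jaw":1},{"rx":0,"ry":0,"rz":0,"x":0,"y":0,"z":-0.003,"jaw":1},{"rx":0,"ry":0,"rz":0,"x":0,"y":0,"z":-0.003,"jaw":1},{"rx":0,"ry":0,"rz":0,"x":0,"y":0,"z":-0.003,"jaw":1},{"rx":0,"ry":0,"rz":0,"x":0,"y":0,"z":-0.002,"jaw":1},{"rx":0,"ry":0,"rz":0,"x":0,"y":0,"z":0,"jaw":1},{"rx":0,"ry":0,"rz":0,"x":0,"y":0,"z":0,"jaw":1},{"rx":0,"ry":0,"rz":0,"x":0,"y":0,"z":0,"jaw":1}]' 40
python3 - <<'E'
from h import *
s=env.sense();print(s['force'],s['ft_torque'],s['tcp_pos'])
w=vision.get_image("wrist");v=vision.get_image("side")
a=w[100:380,180:480];b=v[130:250,290:450]
cv2.imwrite("pics/c4.png",np.hstack([cv2.resize(a,(450,420)),np.vstack([cv2.resize(b,(350,262)),np.zeros((158,350,3),np.uint8)])])[...,::-1])
E
```

```text
time: 5.35
tcp_pos: [0.5379, -0.0459, 0.1192]
tcp_rot: [-2.576, -1.797, 0.0]
force: [-0.3, -0.3, -0.2]
opening: 0.0001
[-0.26360766 -0.25525847 -0.19659563] [ 0.00121692 -0.04215011  0.00799403] [ 0.53787889 -0.04590334  0.11923712]
```

View pics/c4.png

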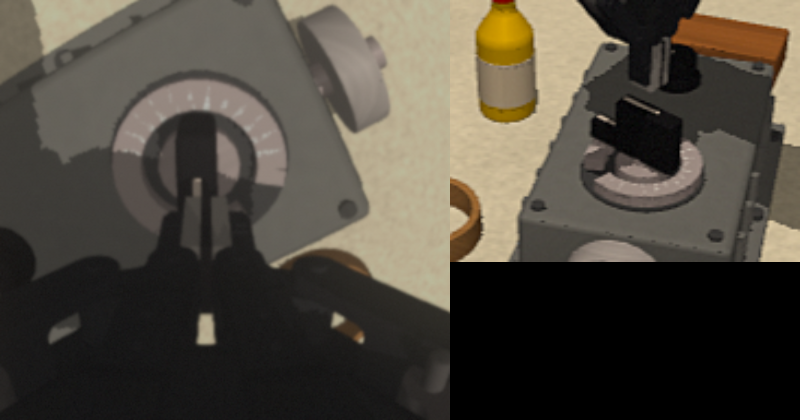

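Run:
```python
from h import *
from scipy.spatial.transform import Rotation as Ro
s=env.sense();t=s["tcp_pos"];R=Ro.from_rotvec(s["tcp_rot"]).as_matrix()
c=vision.calibration("wrist");f=200/np.tan(np.radians(c["fovy"]/2))
def fish(X):
    p=c["R"]@X+c["t"];r=np.hypot(p[0],p[1]);th=np.arctan2(r,p[2]);return c["cx"]+f*th*p[0]/r,c["cy"]+f*th*p[1]/r
sd=vision.calibration("side")
print("cam in tool",R.T@(-c["R"].T@c["t"]-t), "camaxis in tool",R.T@c["R"][2])
for d in (0,-.019,-.04): X=t+R@[0,0,d]; print(d,"wrist",fish(X),"side",proj(sd,X))
k=np.array([.539,-.0485,.137]);print("knob top",fish(k),proj(sd,k))
# side view: observed shut fingertip pixel vs ray at tool heights
u=((650-450)/350*160+290,88/262*120+130);print(u)
for z in (.12,.13,.14,.15): print(z,cast(sd,u,z), cast(c,(316.7,233),z,True))
```

```text
cam in tool [ 0.00066882 -0.06850029 -0.18242196] camaxis in tool [-0.00109218  0.27171259  0.96237782]
0 wrist (np.float64(316.19327515763365), np.float64(219.37863554677102)) side (np.float64(378.8434169860869), np.float64(190.20551613207078))
-0.019 wrist (np.float64(316.06983437117344), np.float64(231.05511890847748)) side (np.float64(379.38501469287297), np.float64(179.8345048485319))
-0.04 wrist (np.float64(315.90232192047444), np.float64(246.97066290203438)) side (np.float64(380.002293175202), np.float64(168.01428843124063))
knob top (np.float64(312.5276579135296), np.float64(233.15729243709094)) (np.float64(379.25960310806784), np.float64(179.53116278394174))
(381.42857142857144, 170.3053435114504)
0.12 [ 0.55252263 -0.09956435] [ 0.54652306 -0.04873801]
0.13 [ 0.54779572 -0.08461207] [ 0.54252894 -0.04724824]
0.14 [ 0.54306881 -0.06965979] [ 0.53853482 -0.04575848]
0.15 [ 0.53834191 -0.05470751] [ 0.5345407  -0.04426872]
```

The fingers shut above the knob. Sighting the tip in both views puts it about 35 mm short of the reported TCP: the tip is near z 0.155 while the readout says 0.119. I'll open, centre, go partway down and check by force and picture.

```bash
python3 -m jog '[{"rx":0,"ry":0,"rz":0,"x":-0.002,"y":0.002,"z":0,"jaw":0},{"rx":0,"ry":0,"rz":0,"x":0,"y":0,"z":0,"jaw":0},{"rx":0,"ry":0,"rz":0,"x":0,"y":0,"z":0,"jaw":0},{"rx":0,"ry":0,"rz":0,"x":0,"y":0,"z":0.005,"jaw":0},{"rx":0,"ry":0,"rz":0,"x":0,"y":0,"z":0.01,"jaw":0},{"rx":0,"ry":0,"rz":0,"x":0,"y":0,"z":0.01,"jaw":0},{"rx":0,"ry":0,"rz":0,"x":0,"y":0,"z":0.01,"jaw":0},{"rx":0,"ry":0,"rz":0,"x":0,"y":0,"z":0,"jaw":0}]'
python3 - <<'E'
from h import *
s=env.sense();print(s['time'],s['force'],s['tcp_pos'])
v=vision.get_image("side");w=vision.get_image("wrist")
b=v[100:220,300:460]
cv2.imwrite("pics/c5.png",np.hstack([cv2.resize(w[60:400,120:520],(352,300)),cv2.resize(b,(440,330))[:300]])[...,::-1])
E
```

```text
time: 6.45
tcp_pos: [0.5379, -0.0483, 0.0829]
tcp_rot: [-2.575, -1.796, 0.003]
force: [-0.0, 0.4, 0.6]
opening: 0.0853
6.45 [-0.02994975  0.44116039  0.61004564] [ 0.53793555 -0.0482522   0.08293522]
```

View pics/c5.png

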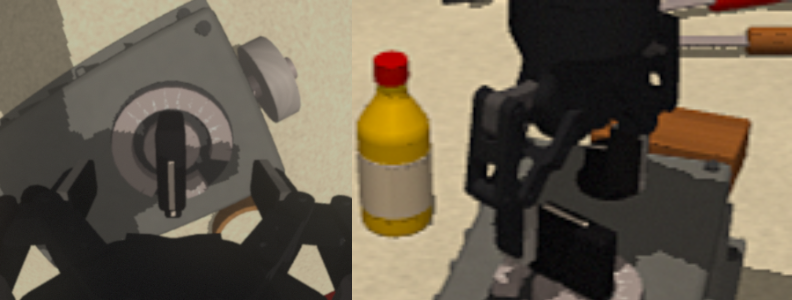

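Run:
```python
from h import *
sd=vision.calibration("side")
c=vision.calibration("wrist");f=200/np.tan(np.radians(c["fovy"]/2))
def fish(X):
    p=c["R"]@X+c["t"];r=np.hypot(p[0],p[1]);th=np.arctan2(r,p[2]);return c["cx"]+f*th*p[0]/r,c["cy"]+f*th*p[1]/r
for sgn in (1,-1):
  for z in (.095,.11,.12,.13,.14): 
    X=np.array([.538,-.048,z])+sgn*.048*np.array([.347,.938,0]);print(sgn,z,np.round(proj(sd,X)),np.round(fish(X-.011*np.array([.938,-.347,0]))))
```

```text
1 0.095 [358. 216.] [397. 206.]
1 0.11 [358. 208.] [403. 215.]
1 0.12 [358. 203.] [408. 221.]
1 0.13 [359. 197.] [414. 228.]
1 0.14 [359. 192.] [420. 236.]
-1 0.095 [398. 189.] [236. 206.]
-1 0.11 [398. 182.] [229. 214.]
-1 0.12 [399. 176.] [224. 220.]
-1 0.13 [399. 171.] [219. 228.]
-1 0.14 [400. 166.] [212. 236.]
```

Both views put the open tips at z ≈ 0.138, so shut they'd be at about 0.12. I'll go down another 18 mm and close.

```bash
python3 -m jog '[{"rx":0,"ry":0,"rz":0,"x":0,"y":0,"z":0.006,"jaw":0},{"rx":0,"ry":0,"rz":0,"x":0,"y":0,"z":0.006,"jaw":0},{"rx":0,"ry":0,"rz":0,"x":0,"y":0,"z":0.006,"jaw":0},{"rx":0,"ry":0,"rz":0,"x":0,"y":0,"z":0,"jaw":0.3},{"rx":0,"ry":0,"rz":0,"x":0,"y":0,"z":0,"jaw":0.6},{"rx":0,"ry":0,"rz":0,"x":0,"y":0,"z":0,"jaw":0.8},{"rx":0,"ry":0,"rz":0,"x":0,"y":0,"z":0,"jaw":1},{"rx":0,"ry":0,"rz":0,"x":0,"y":0,"z":0,"jaw":1}]' 40
python3 -m jog '[{"rx":0,"ry":0,"rz":0,"x":0,"y":0,"z":0,"jaw":1},{"rx":0,"ry":0,"rz":0,"x":0,"y":0,"z":0,"jaw":1},{"rx":0,"ry":0,"rz":0,"x":0,"y":0,"z":0,"jaw":1},{"rx":0,"ry":0,"rz":0,"x":0,"y":0,"z":0,"jaw":1},{"rx":0,"ry":0,"rz":0,"x":0,"y":0,"z":0,"jaw":1},{"rx":0,"ry":0,"rz":0,"x":0,"y":0,"z":0,"jaw":1},{"rx":0,"ry":0,"rz":0,"x":0,"y":0,"z":0,"jaw":1},{"rx":0,"ry":0,"rz":0,"x":0,"y":0,"z":0,"jaw":1}]' 40
python3 -c "
from h import *
s=env.sense();print(s['force'],s['ft_torque'],s['qpos'])"
```

```text
time: 7.55
tcp_pos: [0.539, -0.0496, 0.0668]
tcp_rot: [2.576, 1.796, -0.003]
force: [-2.4, -3.6, 3.6]
opening: 0.015
time: 8.55
tcp_pos: [0.539, -0.0495, 0.0669]
tcp_rot: [2.576, 1.796, -0.003]
force: [-3.1, -4.7, 4.5]
opening: 0.015
[-3.14931062 -4.65338665  4.46746311] [-0.88781688  0.65168348 -0.00611936] [-0.20971169  0.22817952 -0.36870684  0.97386772 -0.00228092  0.1433687 ]
```

Gripped, with the opening at 15 mm. Next, lift.

```bash
python3 -m jog '[{"rx":0,"ry":0,"rz":0,"x":0,"y":0,"z":-0.003,"jaw":1},{"rx":0,"ry":0,"rz":0,"x":0,"y":0,"z":-0.003,"jaw":1},{"rx":0,"ry":0,"rz":0,"x":0,"y":0,"z":-0.003,"jaw":1},{"rx":0,"ry":0,"rz":0,"x":0,"y":0,"z":-0.003,"jaw":1},{"rx":0,"ry":0,"rz":0,"x":0,"y":0,"z":-0.003,"jaw":1},{"rx":0,"ry":0,"rz":0,"x":0,"y":0,"z":-0.001,"jaw":1},{"rx":0,"ry":0,"rz":0,"x":0,"y":0,"z":0,"jaw":1},{"rx":0,"ry":0,"rz":0,"x":0,"y":0,"z":0,"jaw":1}]' 40
python3 -c "
from h import *
s=env.sense();print(s['force'],s['ft_torque'],s['qpos'])"
```

```text
time: 9.55
tcp_pos: [0.5389, -0.0495, 0.0809]
tcp_rot: [2.576, 1.796, -0.003]
force: [1.3, -6.0, -7.6]
opening: 0.0153
[ 1.32841734 -5.98175439 -7.61839121] [-1.1795101  -0.33908658  0.02983852] [-0.20981056  0.2141927  -0.35311732  1.00402041 -0.00210466  0.14336026]
```

```bash
python3 -m jog '[{"rx":0,"ry":0,"rz":-7.2,"x":0,"y":0,"z":0,"jaw":1},{"rx":0,"ry":0,"rz":-7.2,"x":0,"y":0,"z":0,"jaw":1},{"rx":0,"ry":0,"rz":-7.2,"x":0,"y":0,"z":0,"jaw":1},{"rx":0,"ry":0,"rz":-7.2,"x":0,"y":0,"z":0,"jaw":1},{"rx":0,"ry":0,"rz":-7.2,"x":0,"y":0,"z":0,"jaw":1},{"rx":0,"ry":0,"rz":-7.2,"x":0,"y":0,"z":0,"jaw":1},{"rx":0,"ry":0,"rz":-7.2,"x":0,"y":0,"z":0,"jaw":1},{"rx":0,"ry":0,"rz":-7.2,"x":0,"y":0,"z":0,"jaw":1}]' 40
python3 -m jog '[{"rx":0,"ry":0,"rz":0,"x":0,"y":0,"z":0,"jaw":1},{"rx":0,"ry":0,"rz":0,"x":0,"y":0,"z":0,"jaw":1},{"rx":0,"ry":0,"rz":0,"x":0,"y":0,"z":0.003,"jaw":1},{"rx":0,"ry":0,"rz":0,"x":0,"y":0,"z":0.003,"jaw":1},{"rx":0,"ry":0,"rz":0,"x":0,"y":0,"z":0.002,"jaw":1},{"rx":0,"ry":0,"rz":0,"x":0,"y":0,"z":0,"jaw":1},{"rx":0,"ry":0,"rz":0,"x":0,"y":0,"z":0,"jaw":1},{"rx":0,"ry":0,"rz":0,"x":0,"y":0,"z":0,"jaw":1}]' 40
python3 -c "
from h import *
s=env.sense();r=s['tcp_rot'];print(s['force'],s['ft_torque'],2*np.degrees(np.arctan2(r[1],r[0]))%360,s['qpos'])"
```

```text
time: 10.55
tcp_pos: [0.5389, -0.0509, 0.0809]
tcp_rot: [1.388, 2.817, -0.008]
force: [1.0, -8.7, -7.5]
opening: 0.0154
time: 11.55
tcp_pos: [0.5389, -0.0509, 0.0732]
tcp_rot: [1.393, 2.814, -0.008]
force: [0.9, -8.2, -6.1]
opening: 0.0155
[ 0.94945353 -8.24351063 -6.0755695 ] [-1.73315706 -0.08513125 -0.00760365] 127.32381545639765 [-0.21050612  0.22196515 -0.36145     0.98748195 -0.00497455 -0.86192934]
```

Lift is down to 6 mm, below the 9 mm land, and the knob still pulls down at 6 N, so the tongue is in the notch. I'll lower it home, easing off the side load.

```bash
python3 -m jog '[{"rx":0,"ry":0,"rz":0,"x":-0.0008,"y":-0.0006,"z":0.002,"jaw":1},{"rx":0,"ry":0,"rz":0,"x":-0.0008,"y":-0.0006,"z":0.002,"jaw":1},{"rx":0,"ry":0,"rz":0,"x":0,"y":0,"z":0.002,"jaw":1},{"rx":0,"ry":0,"rz":0,"x":0,"y":0,"z":0.001,"jaw":1},{"rx":0,"ry":0,"rz":0,"x":0,"y":0,"z":0,"jaw":1},{"rx":0,"ry":0,"rz":0,"x":0,"y":0,"z":0,"jaw":1},{"rx":0,"ry":0,"rz":0,"x":0,"y":0,"z":0,"jaw":1},{"rx":0,"ry":0,"rz":0,"x":0,"y":0,"z":0,"jaw":1}]' 40
```

```text
time: 12.55
tcp_pos: [0.5389, -0.0509, 0.0673]
tcp_rot: [-1.392, -2.816, 0.002]
force: [0.4, -4.5, -4.6]
opening: 0.0153
```

Now open, rise clear and look.

```bash
python3 -m jog '[{"rx":0,"ry":0,"rz":0,"x":0,"y":0,"z":0,"jaw":0.7},{"rx":0,"ry":0,"rz":0,"x":0,"y":0,"z":0,"jaw":0.4},{"rx":0,"ry":0,"rz":0,"x":0,"y":0,"z":0,"jaw":0},{"rx":0,"ry":0,"rz":0,"x":0,"y":0,"z":0,"jaw":0},{"rx":0,"ry":0,"rz":0,"x":0,"y":0,"z":0,"jaw":0},{"rx":0,"ry":0,"rz":0,"x":0,"y":0,"z":0,"jaw":0},{"rx":0,"ry":0,"rz":0,"x":0,"y":0,"z":-0.005,"jaw":0},{"rx":0,"ry":0,"rz":0,"x":0,"y":0,"z":-0.015,"jaw":0}]' 
python3 -m jog '[{"rx":0,"ry":0,"rz":0,"x":0,"y":0,"z":-0.02,"jaw":0},{"rx":0,"ry":0,"rz":0,"x":0,"y":0,"z":-0.025,"jaw":0},{"rx":0,"ry":0,"rz":0,"x":0,"y":0,"z":-0.025,"jaw":0},{"rx":0,"ry":0,"rz":0,"x":0,"y":0,"z":-0.025,"jaw":0},{"rx":0,"ry":0,"rz":0,"x":0,"y":0,"z":-0.025,"jaw":0},{"rx":0,"ry":0,"rz":0,"x":0,"y":0,"z":-0.02,"jaw":0},{"rx":0,"ry":0,"rz":0,"x":0,"y":0,"z":0,"jaw":0},{"rx":0,"ry":0,"rz":0,"x":0,"y":0,"z":0,"jaw":0}]'
python3 - <<'E'
from h import *
s=env.sense();print(s['time'],s['force'],s['tcp_pos'])
w=vision.get_image("wrist");v=vision.get_image("side");c=vision.calibration("wrist")
import json;json.dump({k:np.asarray(x).tolist() for k,x in c.items()},open("w6.json","w"))
cv2.imwrite("pics/c6.png",np.hstack([cv2.resize(w[90:250,220:420],(450,360)),cv2.resize(v[130:250,320:436],(348,360))])[...,::-1])
E
```

```text
time: 13.55
tcp_pos: [0.5384, -0.0503, 0.0873]
tcp_rot: [-1.391, -2.815, 0.001]
force: [0.1, -0.8, 0.4]
opening: 0.0853
time: 14.55
tcp_pos: [0.5389, -0.0505, 0.2272]
tcp_rot: [-1.392, -2.816, 0.0]
force: [-0.0, -0.3, -0.3]
opening: 0.0854
14.55 [-0.04153107 -0.25948187 -0.28453353] [ 0.53894452 -0.05045725  0.22719183]
```

View pics/c6.png

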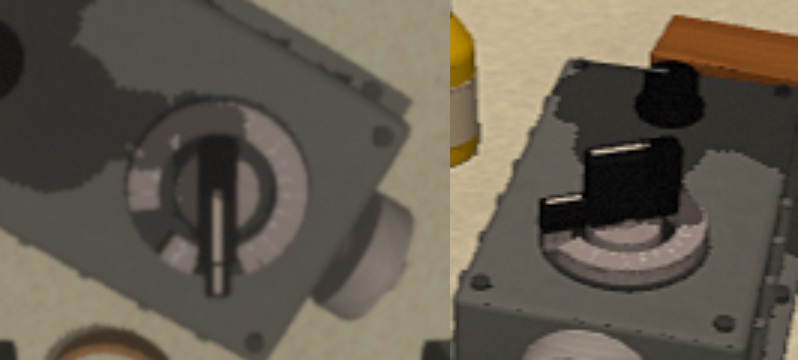

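Run:
```python
from h import *
sd=vision.calibration("side"); ax=np.array([.539,-.0495])
for a0 in (34,37,40):
  a=np.radians(a0); x=np.array([np.cos(a),np.sin(a)]); n=np.array([-x[1],x[0]])
  for L in (0,.009):
    print(a0,L,[np.round(proj(sd,np.r_[ax+x*d,z+L]),1).tolist() for d,z in ((-.028,.137),(.022,.137),(.046,.111))])
print("seen (back/front top corners, nose) ~",(397.3,176.7),(365.7,180.7),(350.3,196.7))
a=np.radians(-20.5);x=np.array([np.cos(a),np.sin(a)])
print("start pred",[np.round(proj(sd,np.r_[ax+x*d,z]),1).tolist() for d,z in ((-.028,.137),(.022,.137),(.046,.111))])
# dial check: black pixels change in side/scene
v=vision.get_image("side");o=cv2.imread("pics/side0.png")[...,::-1]
print("white mark px before/after", [np.argwhere((im[148:160,380:405].min(2)>110)).mean(0)+[148,380] for im in (o,v)])
g=lambda im:(im[148:200,340:440].max(2)<45)
c=vision.calibration("scene")
cv2.imwrite("pics/c7.png",np.hstack([cv2.resize(i,(384,390),interpolation=0) for i in (o[140:205,345:409],v[140:205,345:409])])[...,::-1])
```

```text
34 0 [[397.4, 177.2], [365.3, 180.8], [349.5, 196.6]]
34 0.009 [[397.8, 172.2], [365.5, 175.8], [349.6, 191.8]]
37 0 [[397.1, 176.7], [365.5, 181.2], [349.9, 197.5]]
37 0.009 [[397.5, 171.7], [365.6, 176.2], [349.9, 192.7]]
40 0 [[396.8, 176.2], [365.7, 181.6], [350.3, 198.4]]
40 0.009 [[397.1, 171.2], [365.9, 176.6], [350.4, 193.6]]
seen (back/front top corners, nose) ~ (397.3, 176.7) (365.7, 180.7) (350.3, 196.7)
start pred [[394.1, 186.4], [368.4, 173.8], [356.5, 181.9]]
white mark px before/after [array([150.03448276, 383.48275862]), array([149.75      , 382.89285714])]
```

View pics/c7.png

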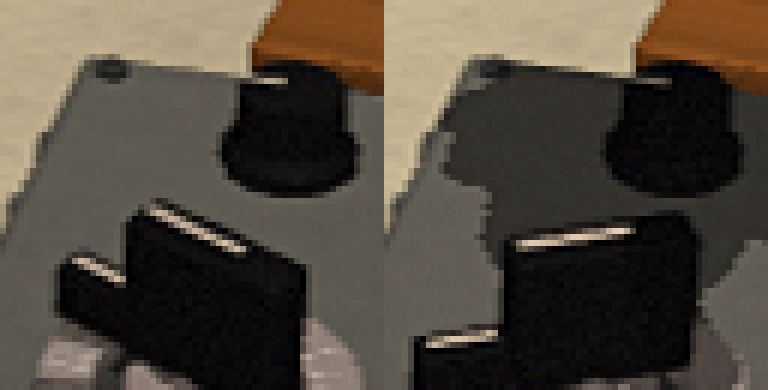

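The knob is home: the seen corners match lift 0 to within about 1 px, where a 9 mm lift would shift them 5 px. It points at about 37°, in the pulley-side notch, and the dial mark hasn't moved. The arm is clear, so I'm handing in.

```bash
python3 -c "
from cell import env
print(env.job_done(), env.sense()['time'])"
```

```text
the job is handed in; nothing more can be done
the job is handed in; nothing more can be done
```

I lifted the pointer knob about 14 mm, turned it roughly 58° anticlockwise, lowered it into the pulley-side notch and let go. I then raised the arm clear and handed in at about 15 s of the 32 s allowed.

**Last checks:**
- **Knob home:** in the side view, its corners match the fully home position to about 1 px; sitting 9 mm up on the land would have shifted them about 5 px.
- **Knob angle:** it stands about +0.5 rad from square, which is the wanted notch.
- **Dial:** its mark is unmoved within half a pixel.
- **Forces:** the tool force was near zero after release, and the highest reading I saw was about 12 N.

**What went wrong or disagreed:**
- **First grasp missed:** the fingers shut on nothing just above the knob, touching neither the knob nor anything else. The pictures showed the real fingertips about 35–40 mm short of the reported TCP, so I went lower by that much and the second grasp held. I did not find the cause of that offset.
- **Refused moves:** my first two move commands were rejected for missing keys, and nothing moved.

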